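# Walk the die block round and home against the fence

### The job

Without gripping or lifting it, push the aluminium die block round on the bench by nudging its corners in turn, until one of its long sides stands parallel to the steel fence with a finger-thick gap still between them. Then push it straight home, so that the whole of that long side lies flat against the fence, and leave it there. Do not let the block run into the fence while it is askew, and leave the other things on the bench undisturbed.

Things in the scene. Friction and masses are not known exactly. Their poses are not given: they have to be found in the camera images.
- block: the die block: aluminium slab lying flat, loose, 0.7 to 1.0 kg, 88 mm along its x, 120 mm along its y, 34 mm high, a dark groove along its top parallel to the long sides. Origin: centre of its underside. Either long side may face the fence. It slides with dry friction; pushed near a corner it turns and drifts along the push, some 45 mm per radian. Starts 35 to 90 degrees askew, either way.
- fence: the fence: straight steel angle bar bolted to the bench beyond the block, 300 mm long along its y, 28 mm high. Origin on the bench, at the middle of the foot of its upright face (plane x = 0 of its frame), which faces the block on its -x side; foot flange runs back to x = 58 mm. With the block home, the block's origin is at x = -44 mm in this frame. Place and yaw vary.
- offcut: loose pine offcut lying flat, 60 x 40 x 24 mm high; origin at the centre of its underside. Bystander, stands beside the block's working area
- stub: loose upright round steel bar stub, 32 mm diameter, 45 mm high; origin at the centre of its underside. Bystander, stands beside the block's working area (its place and the offcut's may be swapped)
- slat: loose thin plywood slat lying flat behind the fence, 50 x 90 x 12 mm; origin at the centre of its underside. Bystander
- file: loose hand file lying flat behind the fence, 300 mm long along its own x, 24 mm high at its wooden handle; origin under its middle, the handle reaching to x = -150 mm. Bystander
- mallet: loose wooden mallet lying flat at the robot's right, 260 mm long along its own x, 110 mm wide and 50 mm high at the head; origin on the bench under the handle, the head from x = 70 to 130 mm. Bystander
- tin: loose red tin with a wooden lid, 100 mm diameter, 88 mm high, at the right; origin at the centre of its underside. Bystander
- screwdriver: loose screwdriver with a blue handle lying at the left; origin under its middle. Bystander
Not all that is in view belongs to the job. There is more than one size of the block; the job needs the smallest.

How it is judged (in metres and radians):
On the way:
1. the block stands with a long side parallel to the fence (within about 6 degrees), still at least 6 mm clear of it (angle between the x axis of block and the x axis of fence, either way round below 0.105 rad and x of block in the frame of fence below -0.05 m), for 0.2 s.
At the end, for the whole second after the job is handed in: The block lies flat on the bench at rest, a long side against the fence: within 3 degrees of parallel, its middle within 3.5 mm of touching, and the whole side within the fence's length (4 mm allowed) (angle between the x axis of block and the x axis of fence, either way round below 0.05 rad and x of block in the frame of fence between -0.0475 and -0.04 m and y of block in the frame of fence between -0.094 and 0.094 m and height (world z) of block below 0.004 m and angle between block's own z axis and vertical below 0.05 rad and linear speed of block below 0.01 m/s).
It fails at once if the block is lifted or tipped (height (world z) of block above 0.008 m or angle between block's own z axis and vertical above 0.12 rad).
It fails at once if the block runs into the fence while askew (more than about 9 degrees) (contact force between block and fence above 1 N and angle between the x axis of block and the x axis of fence, either way round above 0.16 rad).
It fails at once if another thing on the bench is disturbed (moved more than 15 mm) (distance of any of offcut, stub, slat, file, mallet, tin, screwdriver from where it was at the start of the episode above 0.015 m).
It also fails if it takes over 67 s, if anything falls off the work surface, if the arm or the gripper's body presses on something with over 40 N, if the wrist force passes 120 N, or if a joint passes its speed limit or range.

### The arm

A 6-joint arm with a two-finger parallel gripper is mounted at the origin on the work surface. World frame = base frame: x ahead of the robot, y to its left, z up, the work surface at z = 0. Lengths are in mm, angles in rad, forces in N, time in s.
With the tool pointing down it reaches from about 350 to 875 mm from the base axis. Payload 4.2 kg.
Tool frame: the origin (TCP) lies where the fingers leave the gripper's body, on its centre line; the fingertips stand 73 mm ahead of it and the grasp point (between the pads) lies 54 mm ahead of it; z points along the fingers, y is the direction in which the jaws open and shut (so a half turn about z gives the same grasp; the last joint's range is limited). The gripper opens to 85 mm and grips with 20 to 120 N. Pads are 22 mm wide; open, the fingers measure 114 mm over their backs; the gripper's body (76 mm by 85 mm) begins 54 mm behind the grasp point. The pads swing forward as they close: fully open they stand 13 mm farther back than shut.
Start: joints at [-1.086, 0.385, 0.008, 0, -1.194, -0.259], TCP at [139.947, -609.11, 303.912] pointing down, gripper open.
Joint ranges: [-3.14, 3.14], [-1.21, 2.06], [-1.07, 1.41], [-3.16, 2.05], [-2.99, -0.16], [-3.1, 3.1]. Speed limits (rad/s): [2.79, 2.79, 3.14, 3.14, 3.14, 3.14].

### API

Orientations are given as a unit quaternion [x, y, z, w].
In Python, from bench import arm gives the robot as it stands.
- The arm moves only by the tool apply_moves, never from a script. Its argument "increments" is a list that holds one entry, the list of rows, each a list of 7 numbers: the shift along the tool's x, y, z scaled (see below), then the turn, a rotation vector about the tool's x, y, z scaled (see below), then the gripper's target within -1 to 1 (fully open at 1, half-way at 0, shut at -1). A call has 1 to 10 rows; each row is the pose to reach, as a shift and turn from the pose commanded when the call began, along the tool's axes at that moment; what a row does not reach only later rows make up. The controller multiplies each number of a shift by 100 mm and each number of a turn by 0.5 rad. A row lasts 1/10 s, in which the tool goes at most 50 mm and 8.59 degrees, less where a joint would pass 70% of its speed; a pose out of reach is approached as far as the arm can. A call with a number of a shift or a turn outside -1 to 1 is refused whole. A call with a gripper value outside its range is refused whole. The fingers move at their own pace and stop on an object; the grip force is fixed at half the most. Time passes only in rows, so rows that repeat a pose let the fingers close. It gives the time, the measured TCP pose, the force and the opening at its end, in the units of the state.
- arm.read_state(): the state, without advancing time (a new reading comes with each control period).
- arm.get_image(name): name is "scene" or "side" or "wrist"; returns a dict with "img" (384x512x3 uint8, red, green, blue), "fx", "fy", "cx", "cy" (pixels), "pose" (4x4, takes a point from camera to world coordinates). Camera axes: x right, y up, looking along -z (the intrinsics and any distortion apply to the point x, -y, -z); pixel columns grow to the right and rows downward; lengths in mm; the calibration is good to about 2 mm. The wrist camera is an equidistant fisheye: a pixel r from the principal point sees the ray r / f radians off the axis. A picture is of the moment at which its call begins. There is no depth.
- arm.job_done(): hands the job in, once; it reports no verdict.
Trained networks look in a picture, given as the dict that the camera call returned (one of the last four; its "shot" number tells which), for a name from the list of things; names that differ only in an ending like _2 or _b are one class to them, and where a whole thing is asked for, a point or a joint stands for the part that bears it (a point fixed in the world has none). Each returns a list of dicts, best first, with "conf" (0 to 1); they miss things now and then, are a little off and sometimes report something else, mostly with a low value. They report only what shows in the picture. A call takes as long as a camera call. They do not tell look-alikes from the thing itself.
- arm.outline_of(label, picture): "pixels" (384x512 bool, what is visible of it) and "box" ([centre column, centre row, width, height] in pixels, round what is visible of it).
- arm.mark_of(label, picture): "at" ([column, row] in pixels: a listed point, or the origin of a listed thing).
The state is a dict: "clock": time; "joints": joint angles; "joint_vel": joint speeds; "joint_efforts": joint torques, N m; "position": TCP position; "ee_rot": TCP orientation; "contact_force": force on the tool from outside, world axes, zero at the start; "wrist_torque": the same for the moment, N m; "gripper_width": finger opening in mm.
Only numpy, scipy, OpenCV 4.12 (cv2) and the standard library are available. Lean on these libraries where they do the work, as an engineer would, in place of code of your own. Each camera call takes 0.05 s, during which the arm holds its last target.

## Working session

There is one attempt and no reset: what is moved stays moved. The work goes in short steps, Python scripts to look and compute and a tool call to move; the robot and the scene stay as the last step left them, time stands still between calls to the robot, and variables do not carry over. Pictures are saved under pics/ and viewed, and the job is handed in when it is done.

Besides the shell and the picture viewer there is one more tool, called after "Request:" by a JSON object that holds its "op" and its "data", one argument or row to a line. apply_moves: Moves the arm, as the interface text tells. Shifts and turns lie within -1 to 1; 1 stands for 100 mm of shift or 0.5 rad of turn. Its arguments: {"type":"object","properties":{"increments":{"type":"array"}},"required":["increments"]}

```bash
ls; mkdir -p pics
python3 - <<'E'
from bench import arm
import cv2
s=arm.read_state(); print(s)
for n in("scene","side"):
    p=arm.get_image(n); cv2.imwrite(f"pics/{n}0.png",p["img"][:,:,::-1]); print(n,p["fx"],p["fy"],p["cx"],p["cy"],p["pose"],[k for k in p])
E
```

```text
pics
{'clock': 0.0, 'joints': array([-1.08638678e+00,  3.85549584e-01,  6.62785089e-03, -5.32019488e-04,
       -1.19400080e+00, -2.58571474e-01]), 'joint_vel': array([ 0.00082536,  0.0003178 , -0.00127971,  0.00104561,  0.00254039,
       -0.00034678]), 'joint_efforts': array([ 5.15094198e-04, -3.92288804e+01,  1.88399273e+01,  4.18613657e+00,
       -4.63918783e-03,  1.20519394e-05]), 'position': array([ 139.86946569, -608.70664312,  302.82151571]), 'ee_rot': array([-1.12581642e-01,  9.93641878e-01,  1.08033642e-03, -1.55531858e-04]), 'contact_force': array([ 0.3061711 , -0.21121473, -0.33054388]), 'wrist_torque': array([-0.02855433,  0.00909859,  0.04669211]), 'gripper_width': 85.24146501497945}
scene 450.10923209174223 450.10923209174223 245.20401114982042 193.4432012436533 [[ 2.78293592e-01 -6.57888564e-01  6.99810913e-01  1.53841548e+03]
 [ 9.60484990e-01  1.87116395e-01 -2.06048632e-01 -2.66654746e+02]
 [ 4.61094325e-03  7.29499892e-01  6.83965384e-01  9.82499157e+02]
 [ 0.00000000e+00  0.00000000e+00  0.00000000e+00  1.00000000e+00]] ['img', 'fx', 'fy', 'cx', 'cy', 'pose', 'shot']
side 441.7996819611307 441.7996819611307 256.24750943228014 195.29192584150965 [[-9.52877582e-01  2.01796160e-01 -2.26500826e-01  2.70811799e+02]
 [-3.02770401e-01 -5.86310672e-01  7.51378653e-01  1.03745320e+03]
 [ 1.88254755e-02  7.84549620e-01  6.19780199e-01  8.56975989e+02]
 [ 0.00000000e+00  0.00000000e+00  0.00000000e+00  1.00000000e+00]] ['img', 'fx', 'fy', 'cx', 'cy', 'pose', 'shot']
```

View pics/scene0.png

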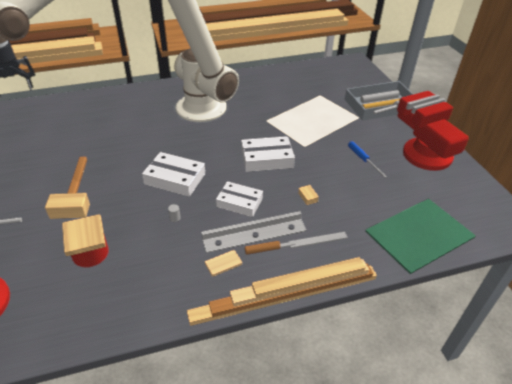

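View pics/side0.png

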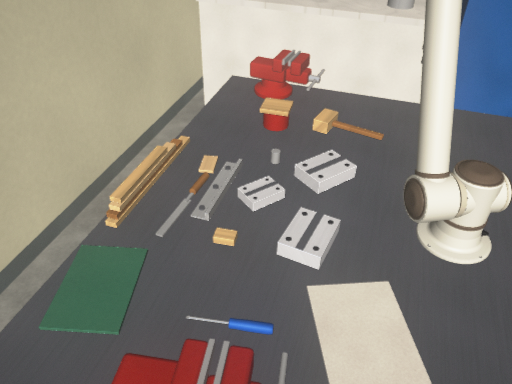

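The smallest block is at scene (240,198), and at side (261,193). The fence is at scene (255,230). Next I measure everything.

```bash
cat > h.py <<'E'
import numpy as np, cv2
from scipy.optimize import minimize
from bench import arm
def save(p,n,crop=None,sc=1):
    im=p["img"][:,:,::-1].copy()
    if crop: im=im[crop[1]:crop[3],crop[0]:crop[2]]
    cv2.imwrite("pics/"+n,cv2.resize(im,None,fx=sc,fy=sc,interpolation=cv2.INTER_CUBIC))
def proj(p,X):
    X=np.asarray(X,float); T=np.linalg.inv(p["pose"]); c=X@T[:3,:3].T+T[:3,3]
    return np.stack([p["cx"]+p["fx"]*c[:,0]/-c[:,2], p["cy"]+p["fy"]*(-c[:,1])/-c[:,2]],1)
def unproj(p,uv,z=0):
    uv=np.atleast_2d(uv).astype(float)
    d=np.stack([(uv[:,0]-p["cx"])/p["fx"],-(uv[:,1]-p["cy"])/p["fy"],-np.ones(len(uv))],1)@p["pose"][:3,:3].T
    o=p["pose"][:3,3]; return o+d*((z-o[2])/d[:,2])[:,None]
def box(x,y,a,lx=88,ly=120,h=34):
    c,s=np.cos(a),np.sin(a); P=[]
    for z in(0,h):
        for i,j in((-1,-1),(1,-1),(1,1),(-1,1)):
            u,v=i*lx/2,j*ly/2; P.append([x+c*u-s*v,y+s*u+c*v,z])
    return np.array(P)
def sil(p,P,k=4):
    q=cv2.convexHull(((proj(p,P)+.5)*k*1).astype(np.float32)).astype(np.int32)
    m=np.zeros((384*k,512*k),np.uint8); cv2.fillConvexPoly(m,q,1)
    return cv2.resize(m.astype(np.float32),(512,384),interpolation=cv2.INTER_AREA)
def fit(items,x0,**kw):
    # items: (picture, mask)
    def cost(v):
        return sum(np.abs(sil(p,box(v[0],v[1],v[2]/100,**kw))-m).sum() for p,m in items)
    best=None
    for da in np.arange(-90,90,15):
        r=minimize(cost,[x0[0],x0[1],x0[2]*100+da*1.745],method="Nelder-Mead",options=dict(initial_simplex=np.array([x0[0],x0[1],x0[2]*100+da*1.745])+np.array([[0,0,0],[15,0,0],[0,15,0],[0,0,15]]),maxiter=120,xatol=.1,fatol=.2))
        if best is None or r.fun<best.fun: best=r
    return best.x[0],best.x[1],best.x[2]/100,best.fun,sum(m.sum() for _,m in items)
def yaw(q): 
    from scipy.spatial.transform import Rotation as R
    return R.from_quat(q).as_matrix()
E
python3 - <<'E'
from h import *
ps={n:arm.get_image(n) for n in("scene","side")}
for n,p in ps.items():
    for l in("block","fence","offcut","stub","slat","file"):
        for o in arm.outline_of(l,p):
            b=o["box"]; print(n,l,round(o["conf"],2),np.round(b),np.round(unproj(p,[b[:2]],15 )[0]))
            np.save(f"m_{n}_{l}_{int(b[0])}.npy",o["pixels"])
        print("  mark",[(round(o["conf"],2),np.round(o["at"],1),np.round(unproj(p,[o["at"]])[0])) for o in arm.mark_of(l,p)])
    save(p,f"{n}_crop.png",(190,130,350,290) if n=="scene" else (180,130,350,260),4.5)
E
```

```text
scene block 0.88 [176. 174.  62.  43.] [ 394. -169.   15.]
scene block 0.72 [269. 155.  57.  33.] [383. 158.  15.]
scene block 0.57 [239. 202.  49.  33.] [579.  -4.  15.]
  mark [(0.97, array([242.4, 202.1]), array([569.,  10.,   0.])), (0.94, array([264.9, 160.8]), array([393., 141.,   0.])), (0.62, array([175.4, 177. ]), array([ 393., -171.,    0.]))]
scene fence 0.72 [255. 233. 107.  42.] [717.   6.  15.]
  mark [(0.72, array([253.7, 226.7]), array([678.,  13.,  -0.]))]
scene offcut 0.57 [308. 195.  19.  18.] [611. 212.  15.]
  mark [(0.66, array([306.8, 199.5]), array([613., 208.,   0.])), (0.29, array([ 90.1, 250.7]), array([ 640., -454.,   -0.]))]
scene stub 0.67 [176. 215.  11.  19.] [ 582. -200.   15.]
  mark [(0.66, array([250.3, 225.3]), array([670.,   5.,   0.])), (0.49, array([174.2, 216.4]), array([ 572., -205.,   -0.]))]
scene slat 0.93 [225. 264.  39.  24.] [ 799. -106.   15.]
  mark [(0.66, array([222.9, 264. ]), array([ 787., -108.,    0.]))]
scene file 0.85 [297. 244. 108.  19.] [786. 108.  15.]
  mark [(0.55, array([295.5, 247.4]), array([787., 104.,   0.]))]
side 
[... 429 characters left out ...]
 192.2]), array([680.,  15.,   0.]))]
side offcut 0.64 [224. 238.  23.  20.] [604. 225.  15.]
  mark [(0.88, array([224. , 235.8]), array([614., 202.,  -0.]))]
side stub 0.61 [274. 156.   7.  12.] [ 586. -212.   15.]
side stub 0.17 [349. 126.  77.  30.] [ 371. -513.   15.]
  mark [(0.58, array([275.1, 161.3]), array([ 580., -204.,    0.]))]
side slat 0.78 [209. 165.  22.  16.] [777. -87.  15.]
  mark [(0.74, array([207.5, 164.1]), array([ 794., -111.,    0.])), (0.47, array([275.6, 125.9]), array([ 645., -444.,    0.]))]
side file 0.63 [184. 205.  52.  59.] [768. 132.  15.]
side file 0.45 [224. 236.  23.  20.] [609. 218.  15.]
  mark [(0.56, array([183.8, 204.4]), array([779., 113.,   0.]))]
```

View pics/scene_crop.png

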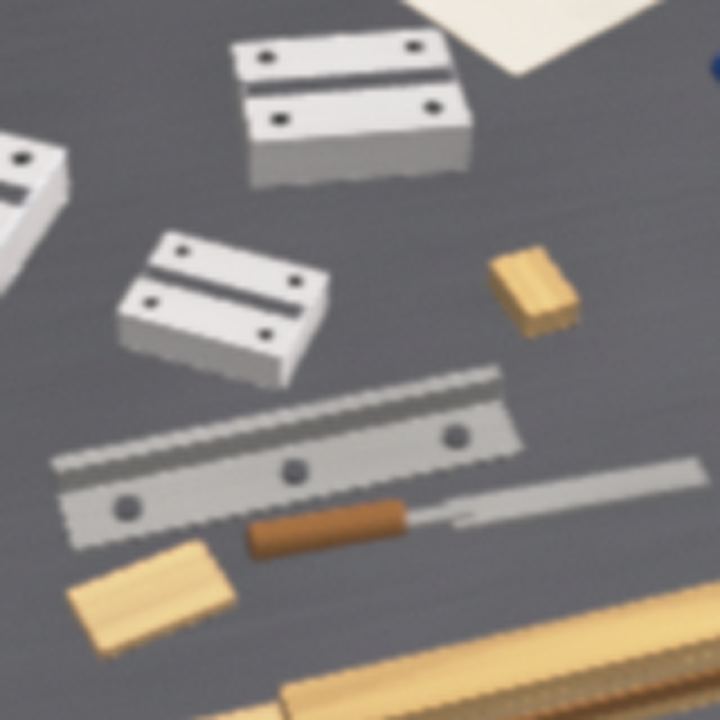

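Run:
```python
from h import *
import glob
print(glob.glob("m_*block*"))
a=arm.get_image("scene"); b=arm.get_image("side")
import re
ma=np.load([f for f in glob.glob("m_scene_block_2[34]*.npy")][0]).astype(np.float32)
mb=np.load([f for f in glob.glob("m_side_block_2[56]*.npy")][0]).astype(np.float32)
for it in ([(a,ma)],[(b,mb)],[(a,ma),(b,mb)]): print(fit(it,(568,5,0)))
# colour-based masks: bright
for p,n in((a,"a"),(b,"b")):
    pass
```

```text
['m_side_block_308.npy', 'm_scene_block_239.npy', 'm_side_block_325.npy', 'm_scene_block_268.npy', 'm_side_block_259.npy', 'm_scene_block_175.npy']
(np.float64(567.0483800290092), np.float64(0.27689047514969345), np.float64(-0.6587736187089195), np.float64(65.0), np.float32(1082.0))
(np.float64(568.467806320295), np.float64(1.394420601103913), np.float64(-0.6820075844205238), np.float64(74.0), np.float32(1035.0))
(np.float64(567.2432804933937), np.float64(0.2555668279227805), np.float64(2.4843219780086434), np.float64(147.8125), np.float32(2117.0))
```

View pics/side_crop.png

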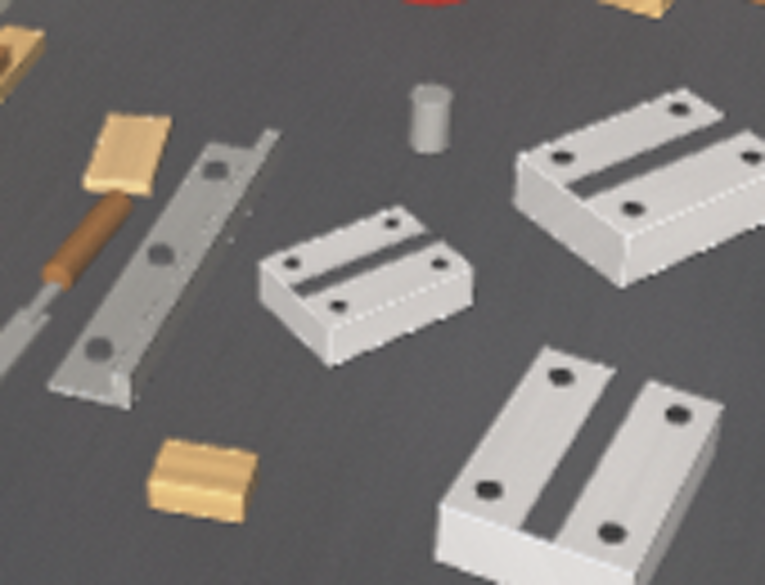

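```bash
cat >> h.py <<'E'
def fence_pts(x,y,a,t=6,ft=5):
    c,s=np.cos(a),np.sin(a)
    def b(x0,x1,h): 
        return np.array([[x+c*u-s*v,y+s*u+c*v,z] for z in(0,h) for u in(x0,x1) for v in(-150,150)])
    return b(0,t,28),b(0,58,ft)
E
python3 - <<'E'
from h import *
import glob
a=arm.get_image("scene"); b=arm.get_image("side")
ma=np.load(glob.glob("m_scene_fence*")[0]).astype(np.float32); mb=np.load(glob.glob("m_side_fence*")[0]).astype(np.float32)
def run(items,t):
    def cost(v):
        return sum(np.abs(np.maximum(*[sil(p,P) for P in fence_pts(v[0],v[1],v[2]/100,t)])-m).sum() for p,m in items)
    x0=np.array([680,14,13.])
    r=minimize(cost,x0,method="Nelder-Mead",options=dict(initial_simplex=x0+np.array([[0,0,0],[12,0,0],[0,12,0],[0,0,10]]),maxiter=200))
    return r.x,r.fun
for t in(4,6,8):
  for it in ([(a,ma)],[(b,mb)],[(a,ma),(b,mb)]): print(t,run(it,t))
# edges by hand, z=28
S=lambda u,v:(190+u/4.5,130+v/4.5); D=lambda u,v:(180+u/4.5,130+v/4.5)
P=unproj(a,[S(52,458),S(498,366)],28); print(P, np.arctan2(*(P[1]-P[0])[[0,1]]))
P=unproj(b,[D(275,130),D(128,378)],28); print(P)
E
```

```text
4 (array([6.78026731e+02, 7.75373752e+00, 5.86479000e-01]), np.float64(163.0))
4 (array([6.79050843e+02, 6.10648109e+00, 5.13783363e-02]), np.float64(68.0))
4 (array([6.78746161e+02, 7.17930452e+00, 5.64615378e-02]), np.float64(243.8125))
6 (array([ 6.78611296e+02,  7.78619255e+00, -2.79782317e-01]), np.float64(171.75))
6 (array([6.78942475e+02, 6.02706381e+00, 1.07947915e-01]), np.float64(65.3125))
6 (array([6.78637900e+02, 6.80899283e+00, 5.17827701e-02]), np.float64(239.375))
8 (array([6.78350031e+02, 6.62941087e+00, 1.08792898e-01]), np.float64(173.5))
8 (array([6.78760316e+02, 5.95186073e+00, 1.09565684e-01]), np.float64(63.0))
8 (array([6.78627077e+02, 6.65751660e+00, 1.19817272e-01]), np.float64(237.4375))
[[ 680.79889442 -142.67107341   28.        ]
 [ 681.75382212  158.02820604   28.        ]] 0.0031756793504064042
[[ 682.14414278 -139.85304541   28.        ]
 [ 677.12230262  159.43481782   28.        ]]
```

Request:
{"op": "apply_moves", "data": {
  "increments": [
    [[-0.39,0.44,0,0,0,0,-1],[-0.78,0.88,0,0,0,0,-1],[-0.78,0.88,0,0,0,0,-1]]
  ]
}}

```text
clock: 1.9
position: [197.1, -503.0, 304.1]
ee_rot: [-0.114, 0.994, 0.0, 0.0]
contact_force: [0.2, -0.6, 0.7]
gripper_width: 44.1
```

Request:
{"op": "apply_moves", "data": {
  "increments": [
    [[-0.39,0.44,0,0,0,0,-1],[-0.78,0.88,0,0,0,0,-1],[-0.78,0.88,0,0,0,0,-1]]
  ]
}}

```text
clock: 2.2
position: [253.4, -399.8, 304.3]
ee_rot: [-0.114, 0.993, 0.0, 0.0]
contact_force: [0.5, -1.2, 0.5]
gripper_width: 0.2
```

Request:
{"op": "apply_moves", "data": {
  "increments": [
    [[-0.39,0.44,0,0,0,0,-1],[-0.78,0.88,0,0,0,0,-1],[-0.78,0.88,0,0,0,0,-1]]
  ]
}}

```text
clock: 2.5
position: [309.8, -296.8, 304.4]
ee_rot: [-0.114, 0.993, -0.0, 0.001]
contact_force: [1.2, -0.4, 0.8]
gripper_width: 0.2
```

Request:
{"op": "apply_moves", "data": {
  "increments": [
    [[-0.39,0.44,0,0,0,0,-1],[-0.78,0.88,0,0,0,0,-1],[-0.78,0.88,0,0,0,0,-1]]
  ]
}}

```text
clock: 2.8
position: [366.5, -193.6, 304.4]
ee_rot: [-0.115, 0.993, -0.0, 0.001]
contact_force: [0.1, -0.7, 0.7]
gripper_width: 0.1
```

Request:
{"op": "apply_moves", "data": {
  "increments": [
    [[-0.39,0.44,0,0,0,0,-1],[-0.78,0.88,0,0,0,0,-1],[-0.78,0.88,0,0,0,0,-1]]
  ]
}}

```text
clock: 3.1
position: [423.2, -90.1, 304.4]
ee_rot: [-0.115, 0.993, 0.0, 0.001]
contact_force: [-0.1, -0.6, 0.4]
gripper_width: 0.2
```

Request:
{"op": "apply_moves", "data": {
  "increments": [
    [[-0.39,0.44,0,0,0,0,-1],[-0.78,0.88,0,0,0,0,-1],[-0.78,0.88,0,0,0,0,-1]]
  ]
}}

```text
clock: 3.4
position: [479.7, 13.4, 304.1]
ee_rot: [-0.114, 0.993, 0.0, 0.001]
contact_force: [0.1, -0.7, 1.0]
gripper_width: -0.2
```

Request:
{"op": "apply_moves", "data": {
  "increments": [
    [[0,0,0.3,0,0,0.3,-1],[0,0,0.6,0,0,0.6,-1],[0,0,0.9,0,0,0.9,-1],[0,0,0.9,0,0,0.9,-1],[0,0,0.9,0,0,0.9,-1]]
  ]
}}

```text
clock: 3.9
position: [478.2, 10.1, 214.5]
ee_rot: [0.11, 0.994, -0.0, 0.0]
contact_force: [1.2, 0.7, 0.5]
gripper_width: -0.5
```

Request:
{"op": "apply_moves", "data": {
  "increments": [
    [[0,0,0.2,0,0,0.3,-1],[0,0,0.4,0,0,0.6,-1],[0,0,0.6,0,0,0.9,-1],[0,0,0.6,0,0,0.9,-1],[0,0,0.6,0,0,0.9,-1]]
  ]
}}

```text
clock: 4.4
position: [479.0, 10.4, 155.6]
ee_rot: [0.328, 0.945, 0.001, 0.001]
contact_force: [-0.6, -0.6, -0.7]
gripper_width: 0.1
```

Run:
```python
from h import *
for n in("scene","side","wrist"):
    p=arm.get_image(n); save(p,n+"1.png"); 
    print(n,proj(p,[arm.read_state()["position"]-[0,0,73]]) if n!="wrist" else (p["fx"],p["cx"],p["cy"],p["pose"]))
```

```text
scene [[234.79088531 164.01397938]]
side [[289.56906834 182.79523186]]
wrist (297.3186396354542, 260.1072133460369, 192.12355344612047, array([[ 6.22339052e-01, -7.48773533e-01, -2.28105897e-01,
         4.21944018e+02],
       [ 7.82737651e-01,  5.96802721e-01,  1.76488757e-01,
         5.68984518e+01],
       [ 3.98410973e-03, -2.88382920e-01,  9.57506876e-01,
         2.24734196e+02],
       [ 0.00000000e+00,  0.00000000e+00,  0.00000000e+00,
         1.00000000e+00]]))
```

View pics/side1.png

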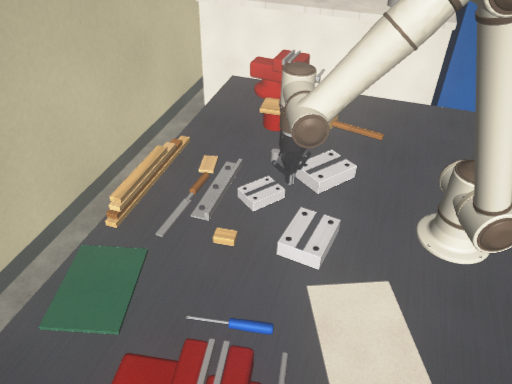

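View pics/wrist1.png

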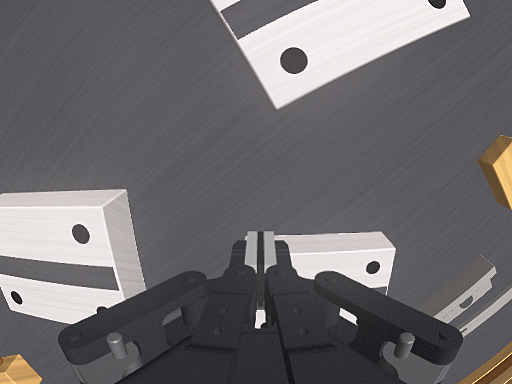

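Wrist view: the block's near edge (row 235, columns 270–395) lies parallel to the jaw direction, with the shut fingers (260,240) opposite its right-hand end. Next I lower the fingers, touch the block, and plan the arc.

Request:
{"op": "apply_moves", "data": {
  "increments": [
    [[0,0,0.35,0,0,0,-1],[0,0,0.7,0,0,0,-1],[-0.1,0,0.7,0,0,0,-1],[-0.17,0,0.7,0,0,0,-1],[-0.17,0,0.7,0,0,0,-1]]
  ]
}}

```text
clock: 5.05
position: [493.6, -0.5, 85.8]
ee_rot: [0.331, 0.944, 0.001, 0.002]
contact_force: [0.2, -1.0, 0.2]
gripper_width: 0.2
```

```bash
cat >> h.py <<'E'
def tool():
    s=arm.read_state(); M=yaw(s["ee_rot"]); return s["position"],M,np.arctan2(-M[0,1],M[1,1])
E
python3 - <<'E'
from h import *
pos,M,a=tool(); print(pos,a)
C=np.array([567.5+.621*45,.8+.784*45])
for th in np.arange(.05,.66,.05):
    c,s=np.cos(th),np.sin(th); d=pos[:2]-C
    n=C+np.array([c*d[0]-s*d[1],s*d[0]+c*d[1]])
    w=M.T@np.array([*(n-pos[:2]),0]); print(round(th,2),n.round(1),(w/100).round(3),"turn",round(-th/.5,2))
E
```

```text
[ 4.93634427e+02 -4.82201084e-01  8.58378895e+01] -0.6740452942233054
0.05 [495.6  -5.5] [-0.047 -0.027  0.   ] turn -0.1
0.1 [497.8 -10.5] [-0.095 -0.052  0.   ] turn -0.2
0.15 [500.2 -15.3] [-0.144 -0.074  0.   ] turn -0.3
0.2 [502.9 -20. ] [-0.194 -0.094  0.   ] turn -0.4
0.25 [505.8 -24.5] [-0.246 -0.112  0.   ] turn -0.5
0.3 [509.  -28.9] [-0.298 -0.126  0.   ] turn -0.6
0.35 [512.3 -33.2] [-0.35  -0.139  0.001] turn -0.7
0.4 [515.9 -37.2] [-0.403 -0.148  0.001] turn -0.8
0.45 [519.7 -41.1] [-0.457 -0.155  0.001] turn -0.9
0.5 [523.6 -44.8] [-0.511 -0.159  0.001] turn -1.0
0.55 [527.8 -48.3] [-0.565 -0.161  0.001] turn -1.1
0.6 [532.1 -51.6] [-0.619 -0.159  0.001] turn -1.2
0.65 [536.5 -54.6] [-0.673 -0.155  0.001] turn -1.3
```

Request:
{"op": "apply_moves", "data": {
  "increments": [
    [[-0.05,-0.02,0,0,0,-0.08,-1],[-0.09,-0.04,0,0,0,-0.16,-1],[-0.13,-0.06,0,0,0,-0.24,-1],[-0.17,-0.08,0,0,0,-0.32,-1],[-0.21,-0.095,0,0,0,-0.4,-1],[-0.25,-0.11,0,0,0,-0.48,-1],[-0.285,-0.12,0,0,0,-0.55,-1],[-0.32,-0.13,0,0,0,-0.62,-1],[-0.35,-0.135,0,0,0,-0.7,-1],[-0.35,-0.135,0,0,0,-0.7,-1]]
  ]
}}

```text
clock: 6.05
position: [508.6, -33.2, 85.7]
ee_rot: [0.162, 0.987, -0.0, -0.001]
contact_force: [-6.0, 0.6, 3.8]
gripper_width: -0.2
```

```bash
cat > look.py <<'E'
from h import *
import sys
k=sys.argv[1]; x0=list(map(float,sys.argv[2:5]))
it=[]
for n in("scene","side"):
    p=arm.get_image(n); save(p,f"{n}_{k}.png",(190,130,350,250) if n=="scene" else (180,130,350,260),4.5)
    os=arm.outline_of("block",p)
    q=proj(p,[[x0[0],x0[1],17]])[0]
    os=[o for o in os if np.hypot(*(np.array(o["box"][:2])-q))<18]
    if os:
        m=os[0]["pixels"].astype(np.float32); it.append((p,m)); print(n,os[0]["conf"],fit([(p,m)],x0))
if len(it)==2: print(fit(it,x0))
pos,M,a=tool(); print("tool",pos.round(1),round(a,3))
E
python3 look.py 2 585 -3 -.35
```

```text
scene 0.59 (np.float64(577.9719494980191), np.float64(-7.44483069818371), np.float64(-0.30002106168592657), np.float64(38.375), np.float32(1120.0))
side 0.91 (np.float64(576.0610233470768), np.float64(-9.370371367560875), np.float64(-0.29028470020562813), np.float64(163.6875), np.float32(900.0))
(np.float64(577.6640494733324), np.float64(-7.14602528920717), np.float64(-0.3118921042194623), np.float64(206.3125), np.float32(2020.0))
tool [508.6 -33.2  85.7] -0.325
```

View pics/side_2.png

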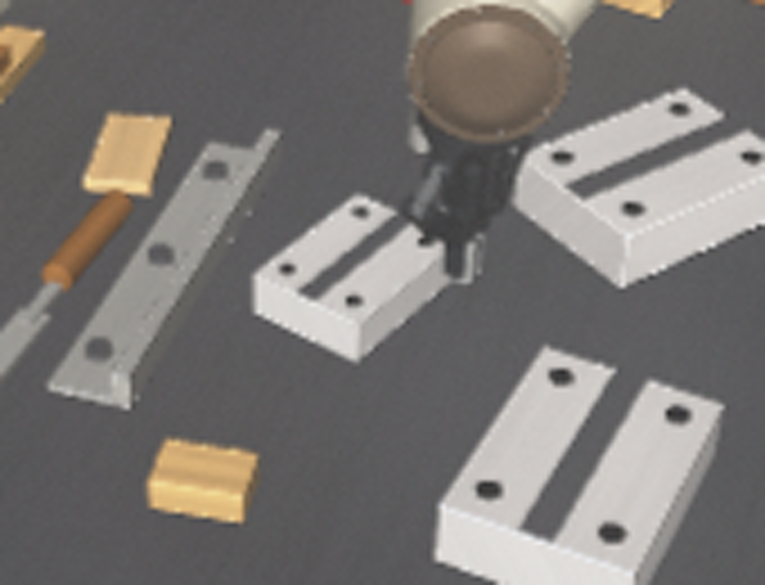

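View pics/scene_2.png

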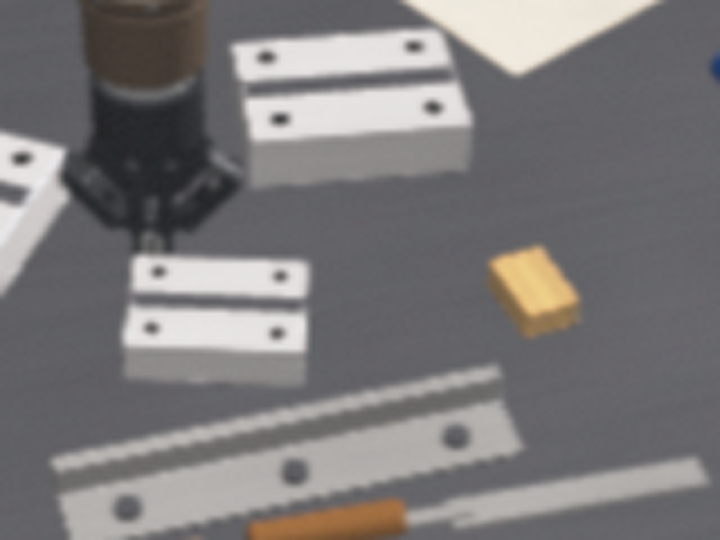

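The block has turned as modelled, to about −0.30 rad with its centre near (578,−7). I continue the arc.

Request:
{"op": "apply_moves", "data": {
  "increments": [
    [[-0.033,-0.018,0,0,0,-0.07,-1],[-0.065,-0.035,0,0,0,-0.14,-1],[-0.098,-0.053,0,0,0,-0.21,-1],[-0.13,-0.07,0,0,0,-0.28,-1],[-0.165,-0.083,0,0,0,-0.35,-1],[-0.2,-0.096,0,0,0,-0.42,-1],[-0.235,-0.11,0,0,0,-0.49,-1],[-0.265,-0.12,0,0,0,-0.55,-1],[-0.265,-0.12,0,0,0,-0.55,-1]]
  ]
}}

```text
clock: 7.15
position: [529.1, -53.4, 85.6]
ee_rot: [0.025, 1.0, -0.0, -0.002]
contact_force: [-7.0, -0.9, 4.9]
gripper_width: -0.0
```

```bash
python3 look.py 3 590 -8 -.03
```

```text
scene 0.74 (np.float64(586.0134091744117), np.float64(-7.6998638294516), np.float64(-0.07598040727720759), np.float64(65.5), np.float32(1091.0))
side 0.74 (np.float64(585.9615004751273), np.float64(-7.633052414863726), np.float64(-0.03813112972604304), np.float64(53.875), np.float32(982.0))
(np.float64(585.7939889592819), np.float64(-7.1854057680394146), np.float64(-0.0384697939619319), np.float64(119.125), np.float32(2073.0))
tool [529.1 -53.4  85.6] -0.05
```

View pics/scene_3.png

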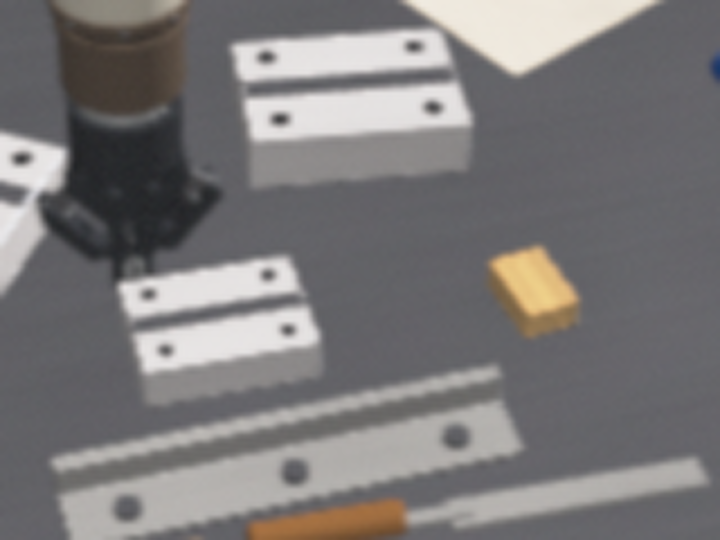

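Request:
{"op": "apply_moves", "data": {
  "increments": [
    [[0.15,0,0,0,0,0,-1],[0.31,0,0,0,0,-0.1,0],[0.31,0.25,0,0,0,-0.1,1],[0.31,0.445,0,0,0,-0.1,1],[0.31,0.445,0,0,0,-0.1,1],[0.31,0.445,0,0,0,-0.1,1],[0.31,0.445,0,0,0,-0.1,1],[0.31,0.445,0,0,0,-0.1,1],[0.31,0.445,0.12,0,0,-0.1,1],[0.31,0.445,0.12,0,0,-0.1,1]]
  ]
}}

```text
clock: 8.35
position: [501.5, -7.2, 70.3]
ee_rot: [0.0, 1.0, -0.0, -0.002]
contact_force: [-0.1, -0.3, 0.6]
gripper_width: 85.4
```

```bash
python3 look.py 4 586 -7 -.03
```

```text
scene 0.81 (np.float64(584.7867091389364), np.float64(-9.71859723115899), np.float64(-0.03838344069144631), np.float64(52.125), np.float32(1136.0))
side 0.92 (np.float64(584.670185077601), np.float64(-6.5341841796579025), np.float64(-0.01940157403031882), np.float64(63.5), np.float32(955.0))
(np.float64(584.8284049933327), np.float64(-8.62426159585045), np.float64(-0.029514304801305638), np.float64(125.0625), np.float32(2091.0))
tool [502.6  -6.7  71.7] 0.001
```

View pics/scene_4.png

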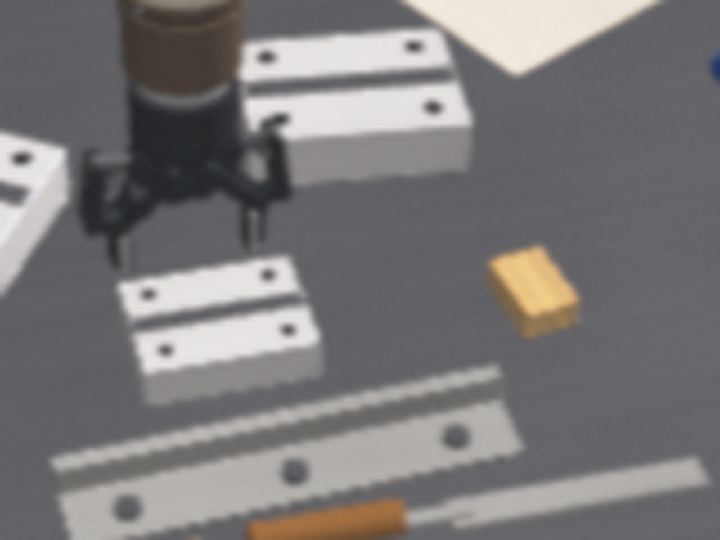

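View pics/side_4.png

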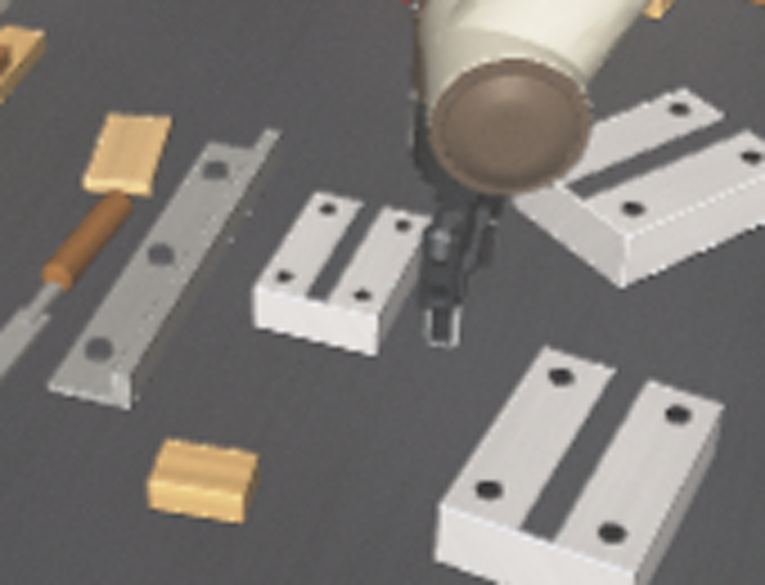

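Request:
{"op": "apply_moves", "data": {
  "increments": [
    [[-0.1,0,0,0,0,0,1],[-0.2,0,0,0,0,0,1],[-0.25,0,0,0,0,0,1],[-0.3,0,0,0,0,0,1],[-0.35,0,0,0,0,0,1],[-0.4,0,0,0,0,0,1],[-0.45,0,0,0,0,0,1],[-0.5,0,0,0,0,0,1],[-0.54,0,0,0,0,0,1],[-0.54,0,0,0,0,0,1]]
  ]
}}

```text
clock: 9.55
position: [553.2, -7.7, 70.9]
ee_rot: [0.0, 1.0, -0.001, -0.005]
contact_force: [-7.3, -1.7, 3.0]
gripper_width: 85.2
```

Request:
{"op": "apply_moves", "data": {
  "increments": [
    [[0,0,0,0,0,0,1],[0,0,0,0,0,0,1],[0,0,0,0,0,0,1]]
  ]
}}

```text
clock: 9.85
position: [553.2, -7.7, 71.0]
ee_rot: [0.001, 1.0, -0.001, -0.005]
contact_force: [-5.2, -1.5, 2.0]
gripper_width: 85.5
```

```bash
python3 look.py 5 612 -7 0
```

```text
scene 0.95 (np.float64(607.5707150851744), np.float64(-6.447761297168004), np.float64(-0.026963480626747815), np.float64(76.9375), np.float32(1116.0))
side 0.85 (np.float64(622.1896254063623), np.float64(-2.0656153391474863), np.float64(0.2895871756469229), np.float64(207.5625), np.float32(773.0))
(np.float64(608.816595361159), np.float64(-6.1095895608051345), np.float64(0.017355990899270268), np.float64(337.6875), np.float32(1889.0))
tool [553.2  -7.7  70.9] -0.001
```

View pics/scene_5.png

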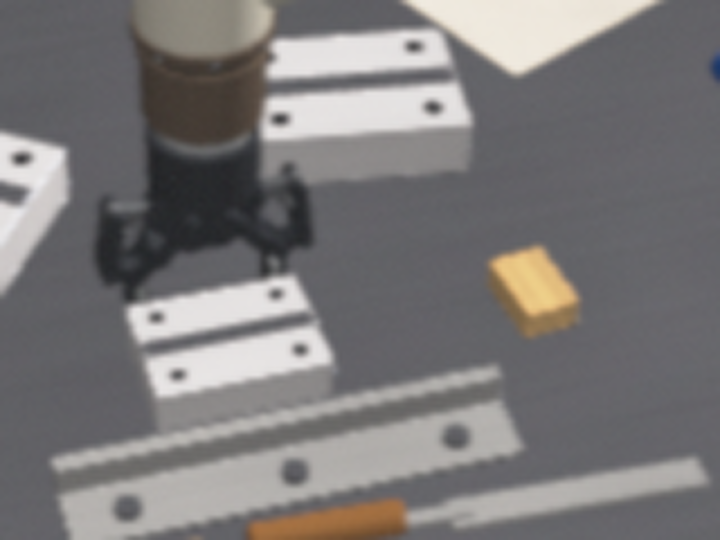

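View pics/side_5.png

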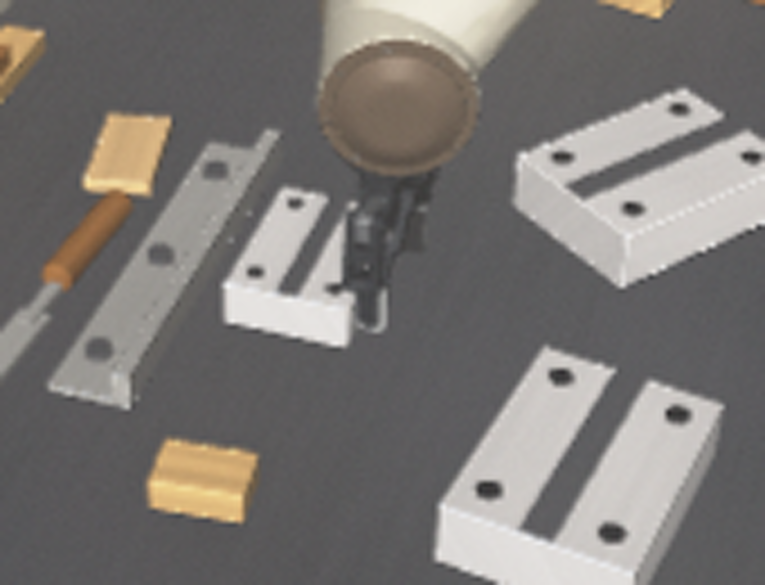

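The block stands parallel, about 27 mm short of home, and has been held there long enough. Next I push it straight in.

Request:
{"op": "apply_moves", "data": {
  "increments": [
    [[-0.03,0,0,0,0,0,1],[-0.06,0,0,0,0,0,1],[-0.09,0,0,0,0,0,1],[-0.12,0,0,0,0,0,1],[-0.15,0,0,0,0,0,1],[-0.18,0,0,0,0,0,1],[-0.21,0,0,0,0,0,1],[-0.23,0,0,0,0,0,1],[-0.23,0,0,0,0,0,1]]
  ]
}}

```text
clock: 10.95
position: [575.4, -7.7, 70.9]
ee_rot: [0.001, 1.0, -0.001, -0.006]
contact_force: [-8.7, -0.1, 4.9]
gripper_width: 85.2
```

```bash
python3 look.py 6 631 -7 0
```

```text
scene 0.76 (np.float64(611.4641835756447), np.float64(-6.2743332902417475), np.float64(-0.004980036824292761), np.float64(226.75), np.float32(978.0))
side 0.82 (np.float64(645.332407348327), np.float64(-1.4563701134272282), np.float64(0.30685100733539544), np.float64(245.0625), np.float32(693.0))
(np.float64(629.682035287615), np.float64(-7.693554409560621), np.float64(0.002899737209478787), np.float64(559.8125), np.float32(1671.0))
tool [575.4  -7.7  70.9] -0.001
```

View pics/side_6.png

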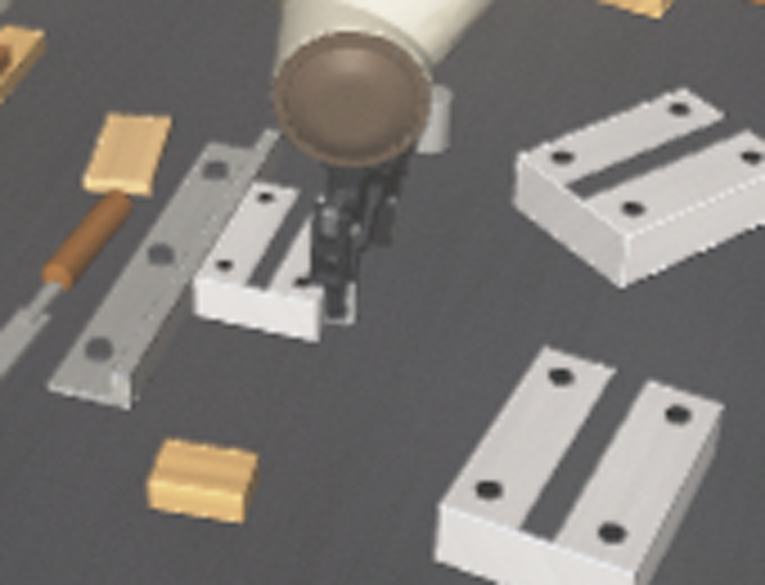

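View pics/scene_6.png

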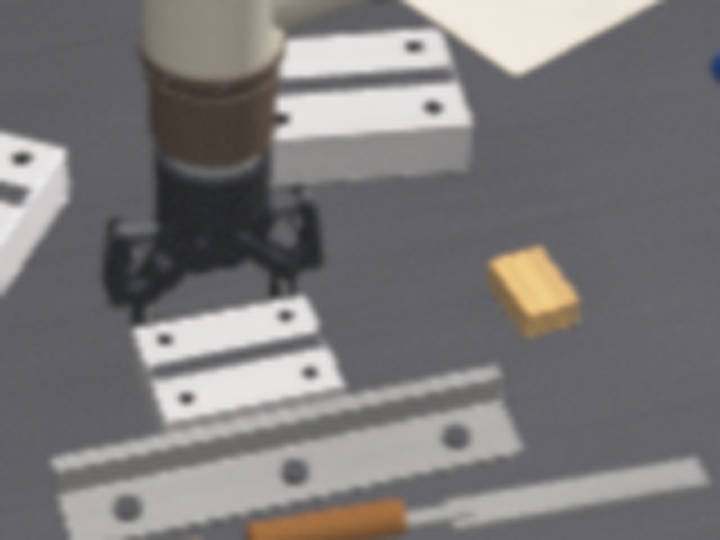

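Request:
{"op": "apply_moves", "data": {
  "increments": [
    [[-0.015,0,0,0,0,0,1],[-0.03,0,0,0,0,0,1],[-0.045,0,0,0,0,0,1],[-0.045,0,0,0,0,0,1]]
  ]
}}

```text
clock: 11.55
position: [579.8, -7.6, 70.9]
ee_rot: [0.0, 1.0, -0.001, -0.006]
contact_force: [-9.2, 0.3, 5.7]
gripper_width: 85.4
```

Request:
{"op": "apply_moves", "data": {
  "increments": [
    [[-0.01,0,0,0,0,0,1],[-0.02,0,0,0,0,0,1],[-0.03,0,0,0,0,0,1],[-0.03,0,0,0,0,0,1]]
  ]
}}

```text
clock: 11.95
position: [580.3, -7.7, 71.0]
ee_rot: [0.001, 1.0, -0.001, -0.009]
contact_force: [-16.4, 2.2, 11.7]
gripper_width: 85.2
```

Request:
{"op": "apply_moves", "data": {
  "increments": [
    [[-0.01,0,0,0,0,0,1],[-0.02,0,0,0,0,0,1],[-0.03,0,0,0,0,0,1],[-0.03,0,0,0,0,0,1],[-0.03,0,0,0,0,0,1]]
  ]
}}

```text
clock: 12.45
position: [580.7, -7.7, 70.9]
ee_rot: [0.001, 1.0, -0.002, -0.012]
contact_force: [-22.2, 4.6, 18.1]
gripper_width: 85.4
```

Request:
{"op": "apply_moves", "data": {
  "increments": [
    [[0.05,0,0,0,0,0,1],[0.1,0,0,0,0,0,1],[0.2,0,0,0,0,0,1],[0.4,0,0,0,0,0,1],[0.7,0,-0.2,0,0,0,1],[0.9,0,-0.6,0,0,0,1],[0.95,0,-1,0,0,0,1],[0.95,0,-1,0,0,0,1]]
  ]
}}

```text
clock: 13.25
position: [497.5, -5.8, 177.5]
ee_rot: [-0.001, 1.0, 0.001, 0.006]
contact_force: [1.1, -0.4, 0.0]
gripper_width: 85.5
```

Request:
{"op": "apply_moves", "data": {
  "increments": [
    [[0.2,0,-0.2,0,0,0,1],[0.6,0,-0.6,0,0,0,1],[0.6,0,-1,0,0,0,1],[0.6,0,-1,0,0,0,1]]
  ]
}}

```text
clock: 13.65
position: [437.1, -6.1, 277.7]
ee_rot: [-0.001, 1.0, 0.002, 0.007]
contact_force: [0.8, 1.5, 1.0]
gripper_width: 85.5
```

```bash
python3 look.py 7 634 -7 0
python3 - <<'E'
from h import *
for n in("scene","side"):
    p=arm.get_image(n)
    for l in("offcut","stub","slat","file"):
        print(n,l,[(round(o["conf"],2),np.round(o["box"],1)) for o in arm.outline_of(l,p)[:1]])
E
```

```text
scene 0.88 (np.float64(615.2250557329257), np.float64(-7.025898238871285), np.float64(0.00642613823157619), np.float64(245.1875), np.float32(969.0))
side 0.88 (np.float64(633.9216304055255), np.float64(-6.425392965186657), np.float64(0.010388849545980112), np.float64(43.875), np.float32(959.0))
(np.float64(633.3749349502187), np.float64(-7.729741691416933), np.float64(0.010617916363562345), np.float64(325.375), np.float32(1928.0))
tool [434.8  -6.6 271. ] 0.0
scene offcut [(0.76, array([308.4, 196.4,  19. ,  19.2]))]
scene stub [(0.54, array([176.7, 214. ,  11.7,  21.2]))]
scene slat []
scene file [(0.61, array([294.4, 243.5, 107.9,  19.4]))]
side offcut [(0.55, array([224.9, 237.2,  25.7,  15.8]))]
side stub [(0.48, array([274.8, 155.7,   9.7,  13.7]))]
side slat [(0.84, array([209.6, 166.3,  26.1,  17.7]))]
side file [(0.7, array([181.9, 206.4,  52.8,  62.1]))]
```

View pics/scene_7.png

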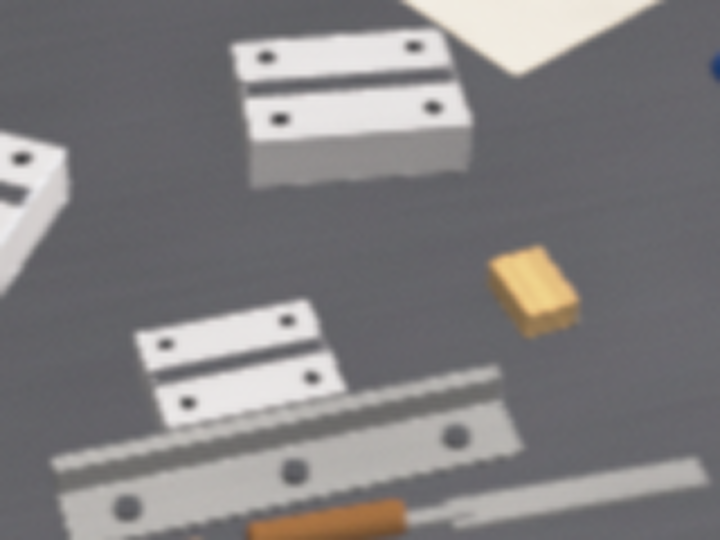

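View pics/side_7.png

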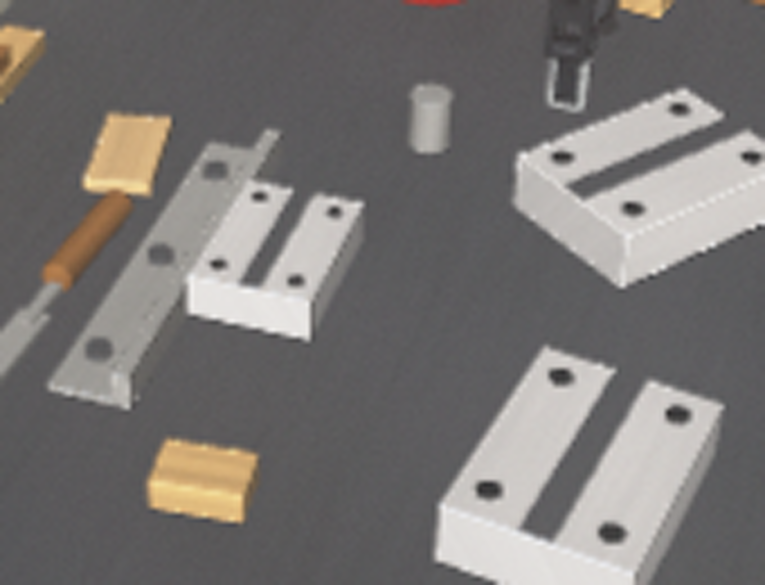

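```bash
python3 -c "
from bench import arm; print(arm.job_done(), arm.read_state()['clock'])"
```

```text
the job is handed in; nothing more can be done
the job is handed in; nothing more can be done
```

The smallest block is flat against the fence and the job is handed in, after about 14 s of the 67 s allowed. The hand-in gave no verdict, so the figures below are my own checks.

- **Turning:** I turned the block about 0.64 rad by nudging one rear corner with the shut fingers. It needed only that one corner, not several in turn.
- **Parallel stage:** The open jaws then pushed it square to within about 0.03 rad. I held it there, still about 27 mm short of home.
- **Pushing home:** The last push stopped dead. The command advanced another 6 mm while the tool moved under 1 mm, and the force rose from 9 N to 22 N, so the block was touching the fence.
- **Final pose:** The side camera puts the block at x of about 634 mm with a yaw of about 0.01 rad. Home is about 635 mm, and the block is about 14 mm off the middle of the fence.
- **Other things on the bench:** The offcut, stub and file show no shift in either view. The slat was found only in the side view, unmoved there. I did not measure the mallet, tin and screwdriver again.

The scene-camera fit of the final pose disagreed, giving x of 615 mm. The fence hides the lower part of the block in that view, so I relied on the side view and the contact force.

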